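Start the bottle cooler for white wine

ROBOT

A 6-joint arm with a two-finger parallel gripper is mounted at the origin on the work surface. World frame = base frame: x ahead of the robot, y to its left, z up, the work surface at z = 0. Lengths are in m, angles in rad, forces in N, time in s.
With the tool pointing down it reaches from about 0.3 to 0.85 m from the base axis. Payload 5.4 kg.
Tool frame: the origin (TCP) lies where the fingers leave the gripper's body, on its centre line; the fingertips stand 73 mm ahead of it and the grasp point (between the pads) lies 54 mm ahead of it; z points along the fingers, y is the line along which they close (so a half turn about z gives the same grasp; the last joint's range is limited). The gripper opens to 85 mm and grips with 20 to 120 N. Pads are 22 mm wide; open, the fingers measure 114 mm over their backs; the gripper's body (76 mm by 85 mm) begins 54 mm behind the grasp point. The pads swing forward as they close: fully open they stand 13 mm farther back than shut.
Start: joints at [1.053, 0.158, 1.597, -0, 1.386, -0.21], TCP at [0.174, 0.548, 0.304] pointing down, gripper open.
Joint ranges: [-2.91, 2.91], [-0.94, 2.29], [0.18, 2.7], [-1.29, 4.43], [0.17, 2.64], [-3, 3]. Speed limits (rad/s): [2.57, 2.57, 3.14, 3.14, 3.14, 3.14].

INTERFACE

Orientations are given as a unit quaternion [x, y, z, w].
In Python, from rig import * gives the robot as it stands.
- The arm moves only by the shell command python3 -m jog 'ROWS' [FORCE]. ROWS is JSON, a list that holds one entry, the list of rows, each a list of 7 numbers: the shift along the tool's x, y, z in cm, then the turn, a rotation vector about the tool's x, y, z in degrees, then the finger opening in cm, from 0 to 8.54. A call has 1 to 20 rows; each row is the pose to reach, as a shift and turn from the pose commanded when the call began, along the tool's axes at that moment; what a row does not reach only later rows make up. A row lasts 1/10 s, in which the tool goes at most 50 mm and 8.59 degrees, less where a joint would pass 70% of its speed; a pose out of reach is approached as far as the arm can. A call with a gripper value outside its range is refused whole. The fingers move at their own pace and stop on an object; FORCE is the grip in N (left out, the last holds). Time passes only in rows, so rows that repeat a pose let the fingers close. It gives the time, the measured TCP pose, the force, the opening and the grip force at its end, in the units of the state.
- observe(): the state, without advancing time (a new reading comes with each control period).
- grab_frame(name): name is "scene" or "top"; returns a dict with "color" (384x512x3 uint8, red, green, blue), "camera_matrix" (3x3 intrinsics, pixels), "dist_coeffs" ([k1, k2, p1, p2, k3] as OpenCV has them; the pictures are not rectified), "T" (4x4, takes a point from camera to world coordinates). Camera axes: x right, y up, looking along -z (the intrinsics and any distortion apply to the point x, -y, -z); pixel columns grow to the right and rows downward; lengths in m; the calibration is good to about 2 mm. A picture is of the moment at which its call begins. There is no depth.
- hand_in(): hands the job in; it is judged then, once.
The state is a dict: "time_s": time; "qpos": joint angles; "joint_velocities": joint speeds; "joint_efforts": joint torques, N m; "ee_pos": TCP position; "tool_rot": TCP orientation; "wrist_force": force on the tool from outside, world axes, zero at the start; "ft_torque": the same for the moment, N m; "finger_gap": finger opening in m; "grip_force": force on a finger pad.
Only numpy, scipy, OpenCV 4.12 (cv2) and the standard library are available. Lean on these libraries where they do the work, as an engineer would, in place of code of your own. Each camera call takes 0.05 s, during which the arm holds its last target. There are 200 camera calls.

TASK

Start the bottle cooler on the tasting table for white wine: first switch it on by pushing the raised end of the red rocker switch right down, then press the cream-coloured white-wine key fully home so that it stays down, and last press the round green start button all the way in for a moment and let it come up again. Leave the pink and dark-red wine keys up, and do not shift, lift or tip the stopper, bottle, tumbler and candle that stand around.

Things in the scene. Friction and masses are not known exactly. Their poses are not given: they have to be found in the camera images.
- cooler: Grey table-top bottle cooler, fixed. Origin on the table under the centre of its control deck; z up, x away from its front edge, y towards its bottle well. Deck 190 (x) by 210 (y) mm, top 60 mm above the table, two rows of controls: rocker and start button in front, three wine keys behind. The empty round steel well, 120 mm across and 140 mm high, is centred at x = -20, y = 215 mm.
- power (a joint): Red V-shaped rocker switch, 64 long (along the cooler's x) by 30 mm wide, hinged across its middle 9 mm above the deck. 0 rad = off: its front half (white stripe, towards the cooler's front edge) slopes up to about 24 mm above the deck. 0.36 rad = on: the front half lies level, 13 mm above the deck. It stays where it is left; pushing near its end takes about 3 N.
- power_on (a point): Point on the top face of the rocker's front (raised, white-striped) half, 20 mm from its hinge (which lies at x = -45, y = +64 or -64 mm of the cooler): push here, straight down. It moves with the rocker, and sinks by about 7 mm as it is switched on.
- white_key (a joint): Cream-coloured key (white wine); sinks straight down: 0 = up, 0.007 m = fully home. No spring: it slides against about 3 N of friction and stays where it is left
- white_key_top (a point): Centre of the top face of the cream key: 34 x 34 mm square key, black frame under it, standing 13 mm proud of the metal deck when up; one of three 64 mm apart in the back row, in any order
- rose_key (a joint): Pink key (rose wine), not to be pressed; sinks straight down: 0 = up, 0.007 m = fully home. No spring: it slides against about 3 N of friction and stays where it is left
- rose_key_top (a point): Centre of the top face of the pink key: 34 x 34 mm square key, black frame under it, standing 13 mm proud of the metal deck when up; one of three 64 mm apart in the back row, in any order
- red_key (a joint): Very dark red key (red wine), not to be pressed; sinks straight down: 0 = up, 0.007 m = fully home. No spring: it slides against about 3 N of friction and stays where it is left
- red_key_top (a point): Centre of the top face of the dark red key: 34 x 34 mm square key, black frame under it, standing 13 mm proud of the metal deck when up; one of three 64 mm apart in the back row, in any order
- start (a joint): Round green start button: 0 = out, 0.007 m = fully in, straight down. A spring (1.5 N at first, 5 N fully in) brings it back out when let go.
- start_top (a point): In the front row of the deck, at the other end from the rocker: centre of the top face of the green start button, 34 mm across, 14 mm above the deck when out, in a dark steel collar 50 mm across and 4 mm high
- stopper_mid (a point): Loose steel bottle stopper, 28 mm across, 44 mm high, standing on the deck in the front row; point half-way up its axis
- bottle_mid (a point): Loose dark green wine bottle, 75 mm across, 300 mm high, standing on the table; point half-way up
- tumbler_mid (a point): Loose glass tumbler, 72 mm across, 85 mm high, standing on the table; point half-way up
- candle_mid (a point): Loose red candle, 68 mm across, 85 mm high, standing on the table; point half-way up

How it is judged:
On the way, in this order (a step that is already met when the one before it is completed fails the run):
1. the red rocker is switched on (value of joint power above 0.29 rad), for 0.1 s.
2. the cream key is pressed fully home (value of joint white_key above 0.0052 m), for 0.1 s.
3. the green start button is pressed all the way in (value of joint start above 0.0055 m), for 0.1 s.
At the end, for the whole second after the job is handed in: The rocker is on (above 0.29 of 0.36 rad), the cream key is down (above 5.2 of 7 mm), the start button is back out (below 1.5 mm), the pink and dark red keys are up (below 2 mm), and stopper, bottle, tumbler and candle stand upright within 30 mm of where they were (value of joint power above 0.29 rad and value of joint white_key above 0.0052 m and value of joint start below 0.0015 m and value of joint each of rose_key, red_key below 0.002 m and distance of each of stopper_mid, bottle_mid, tumbler_mid, candle_mid from where it was at the start of the episode below 0.03 m and angle between each of stopper_mid, bottle_mid, tumbler_mid, candle_mid's own z axis and vertical below 0.35 rad); the robot touches nothing.
It fails at once if the cream key is pressed while the rocker is off (value of joint white_key above 0.0035 m and value of joint power below 0.27 rad).
It fails at once if the start button is pressed before the rocker is on and the cream key down (value of joint start above 0.0035 m and (value of joint power below 0.27 rad or value of joint white_key below 0.0045 m)).
It fails at once if the pink or the dark red key is pressed (value of joint any of rose_key, red_key above 0.003 m).
It fails at once if the stopper, bottle, tumbler or candle is shifted more than 30 mm, lifted more than 15 mm or tipped (distance of any of stopper_mid, bottle_mid, tumbler_mid, candle_mid from where it was at the start of the episode above 0.03 m or angle between any of stopper_mid, bottle_mid, tumbler_mid, candle_mid's own z axis and vertical above 0.35 rad or height (world z) of stopper_mid above 0.097 m or height (world z) of bottle_mid above 0.165 m or height (world z) of any of tumbler_mid, candle_mid above 0.0575 m).
It also fails if it takes over 51 s, if anything falls off the work surface, if the arm or the gripper's body presses on something with over 40 N, if the wrist force passes 120 N, or if a joint passes its speed limit or range.

## Working session

There is one attempt and no reset: what is moved stays moved. The work goes in short steps, Python scripts to look and compute and a shell command to move; the robot and the scene stay as the last step left them, time stands still between calls to the robot, and variables do not carry over. Pictures are saved under pics/ and viewed, at most 10 in all, crops included, and the job is handed in when it is done.

```bash
mkdir -p pics; cat > h.py <<'E'
from rig import *
import numpy as np, cv2
def px2w(f,uv,z):
    p=cv2.undistortPoints(np.array([[uv]],float),f["camera_matrix"],np.array(f["dist_coeffs"],float))[0,0]
    T=np.array(f["T"]); d=T[:3,:3]@np.array([p[0],-p[1],-1]); o=T[:3,3]
    return o+d*(z-o[2])/d[2]
def w2px(f,P):
    T=np.array(f["T"]); c=(np.array(P).reshape(-1,3)-T[:3,3])@T[:3,:3]; c=c*[1,-1,-1]
    return cv2.projectPoints(c,np.zeros(3),np.zeros(3),f["camera_matrix"],np.array(f["dist_coeffs"],float))[0][:,0]
E
python3 - <<'E'
from h import *
import pickle
for n in("top","scene"):
    f=grab_frame(n);f={k:np.array(v) for k,v in f.items()}
    pickle.dump(f,open(n+".pkl","wb"))
    cv2.imwrite(f"pics/{n}0.png",cv2.resize(f["color"][:,:,::-1],(800,600)))
    print(f["T"].round(3),f["camera_matrix"].round(1))
o=observe();print(o["ee_pos"],o["tool_rot"],o["time_s"])
E
```

```text
[[ 1.000e-03  9.810e-01 -1.930e-01  3.370e-01]
 [-1.000e+00  2.000e-03  2.000e-03 -6.100e-02]
 [ 3.000e-03  1.930e-01  9.810e-01  1.055e+00]
 [ 0.000e+00  0.000e+00  0.000e+00  1.000e+00]] [[435.3   0.  259.6]
 [  0.  435.3 193.7]
 [  0.    0.    1. ]]
[[ 0.047 -0.714  0.698  1.137]
 [ 0.999  0.046 -0.02  -0.096]
 [-0.018  0.698  0.716  0.754]
 [ 0.     0.     0.     1.   ]] [[389.3   0.  253.3]
 [  0.  389.3 189.6]
 [  0.    0.    1. ]]
[0.17401052 0.54759072 0.30300133] [ 1.53308014e-01  9.88178072e-01 -8.11659261e-04 -3.01988202e-04] 0.1
```

View pics/top0.png

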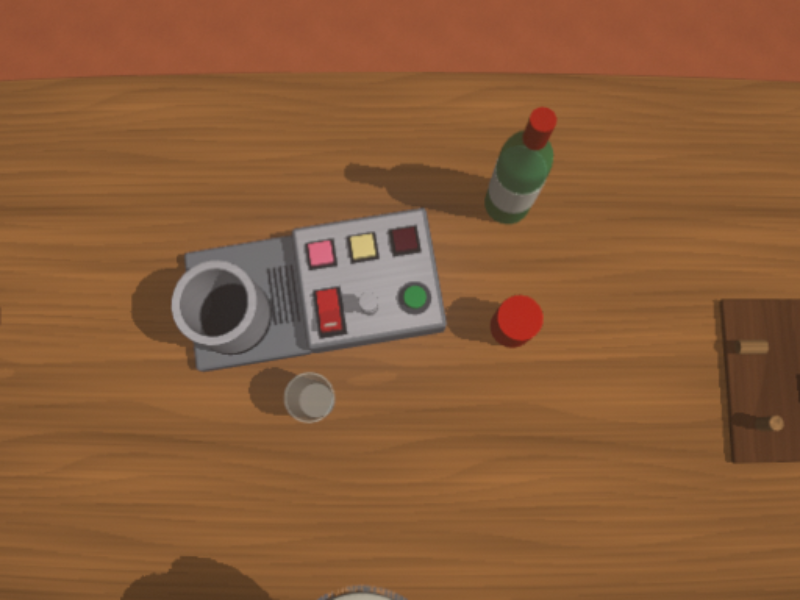

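View pics/scene0.png

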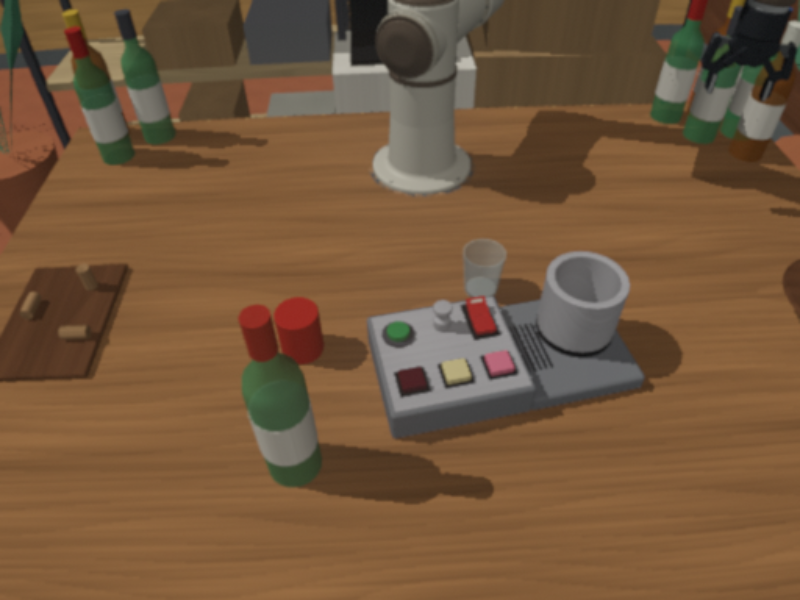

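Top view (800×600): pink (321,253), cream (363,247), dark red (405,240), green (415,296), rocker (329,311) with its stripe at the near end (331,324), and the stopper (368,302) between the two. The scene view agrees, with cream at (456,372), green (398,332) and the rocker at (481,317). The bottle and candle stand at the green/dark red end, and the tumbler in front of the rocker.

```bash
python3 - <<'E'
from h import *
import pickle
from scipy.optimize import least_squares
from scipy.spatial.transform import Rotation as R
F={n:pickle.load(open(n+".pkl","rb")) for n in("top","scene")}
S={"top":dict(pink=(321,253),cream=(363,247),red=(405,240),start=(415,296)),
"scene":dict(pink=(499,363),cream=(456,371),red=(412,381),start=(398,331))}
C={"top":[(295,231),(426,210),(443,327),(311,347)],"scene":[(533,382),(393,411),(369,318),(499,298)]} # deck corners approx (clicks)
obs=[]
for n,f in F.items():
    im=cv2.cvtColor(f["color"],cv2.COLOR_RGB2LAB)
    for k,(u,v) in S[n].items():
        m=np.zeros((386,514),np.uint8); s=(round(u*.64),round(v*.64))
        cv2.floodFill(im.copy(),m,s,0,(25,10,10),(25,10,10),4|(1<<8)|cv2.FLOODFILL_MASK_ONLY|cv2.FLOODFILL_FIXED_RANGE)
        M=cv2.moments(m[1:-1,1:-1],True);c=(M["m10"]/M["m00"],M["m01"]/M["m00"])
        print(n,k,M["m00"],np.round(c,1),(u*.64,v*.64)); obs.append((n,k,np.array(c)))
def pts(p):
    x,y,t,xb,xf=p; Rz=R.from_euler('z',t).as_matrix(); o=np.array([x,y,0])
    L=dict(pink=(xb,.064,.073),cream=(xb,0,.073),red=(xb,-.064,.073),start=(xf,-.064,.074),
      power=(-.045-.022,.064,.08),c0=(.095,.105,.06),c1=(.095,-.105,.06),c2=(-.095,-.105,.06),c3=(-.095,.105,.06))
    return {k:o+Rz@np.array(v) for k,v in L.items()}
def res(p):
    P=pts(p);r=[w2px(F[n],P[k])[0]-c for n,k,c in obs]
    for n in C:
        for i,c in enumerate(C[n]): r.append(.5*(w2px(F[n],P[f"c{i}"])[0]-np.array(c)*.64))
    return np.array(r).ravel()
s=least_squares(res,[.4,0,.1,.045,-.045],loss="soft_l1");print(s.x.round(4));print(res(s.x).reshape(-1,2).round(1).tolist())
P=pts(s.x);o=observe();Q=R.from_quat(o["tool_rot"]).as_matrix()
print("tool axes\n",Q.round(4))
for k in("power","cream","start"):print(k,P[k].round(4),"tool shift cm",(Q.T@(P[k]-o["ee_pos"])*100).round(2))
print("tool yaw of y axis",np.degrees(np.arctan2(Q[1,1],Q[0,1])),"cooler y",np.degrees(s.x[2])+90)
for n,f in F.items(): print(n,[ (w2px(f,P[k])[0]/.64).round().tolist() for k in ("power","cream","start")])
E
```

```text
top pink 186.0 [204.8 161.3] (205.44, 161.92000000000002)
top cream 179.0 [231.7 156.9] (232.32, 158.08)
top red 208.0 [258.7 152.7] (259.2, 153.6)
top start 152.0 [265.2 189.4] (265.6, 189.44)
scene pink 177.0 [319.  230.9] (319.36, 232.32)
scene cream 183.0 [291.3 236. ] (291.84000000000003, 237.44)
scene red 213.0 [263.3 242.5] (263.68, 243.84)
scene start 120.0 [254.2 211. ] (254.72, 211.84)
[ 0.5707 -0.0072  0.1625  0.0484 -0.0409]
[[0.4, -0.5], [0.6, -0.4], [0.6, -0.4], [0.3, -0.3], [0.8, -0.4], [0.7, -0.3], [0.3, -1.7], [0.6, -0.6], [-1.2, -0.7], [0.2, -0.8], [1.6, 0.4], [-1.1, 1.2], [1.4, 1.4], [-1.0, 1.2], [-1.2, -1.4], [-1.5, -2.0]]
tool axes
 [[-9.53e-01  3.03e-01 -8.00e-04]
 [ 3.03e-01  9.53e-01 -1.50e-03]
 [ 3.00e-04 -1.70e-03 -1.00e+00]]
power [0.4942 0.0451 0.08  ] tool shift cm [-45.75 -38.14  22.35]
cream [6.185e-01 6.000e-04 7.300e-02] tool shift cm [-58.94 -38.62  23.05]
start [ 0.5407 -0.077   0.074 ] tool shift cm [-53.88 -48.37  22.96]
tool yaw of y axis 72.36265072288988 cooler y 99.31076047791501
top [[331.0, 326.0], [363.0, 245.0], [415.0, 295.0]]
scene [[476.0, 300.0], [456.0, 368.0], [398.0, 329.0]]
```

```bash
python3 -m jog '[[[-4.6,-3.8,0,0,0,-4,4],[-9.2,-7.6,0,0,0,-8,2],[-13.8,-11.4,0,0,0,-12,0],[-18.3,-15.2,0,0,0,-16,0],[-22.9,-19.1,0,0,0,-20,0],[-27.5,-22.9,0,0,0,-24,0],[-32,-26.7,0,0,0,-27,0],[-36.6,-30.5,1,0,0,-27,0],[-41.2,-34.3,3,0,0,-27,0],[-44,-36.7,5,0,0,-27,0],[-45.75,-38.1,6,0,0,-27,0],[-45.75,-38.1,6,0,0,-27,0],[-45.75,-38.1,6,0,0,-27,0],[-45.75,-38.1,6,0,0,-27,0],[-45.75,-38.1,6,0,0,-27,0]]]'
cat > s.py <<'E'
from h import *
import sys
from scipy.spatial.transform import Rotation as R
o=observe();Q=R.from_quat(o["tool_rot"]).as_matrix()
print(o["time_s"],np.round(o["ee_pos"],4),"F",np.round(o["wrist_force"],1),"gap",o["finger_gap"],"yaw",np.degrees(np.arctan2(Q[1,1],Q[0,1])).round(2))
P=dict(power=(.4942,.0451,.08),cream=(.6185,.0006,.073),start=(.5407,-.077,.074))
for k,p in P.items(): print(k,"tip->target, tool cm",((Q.T@(np.array(p)-o["ee_pos"]))*100-[0,0,7.3]).round(2))
if len(sys.argv)>1:
    a=[grab_frame(n)["color"][:,:,::-1] for n in("top","scene")]
    a=[cv2.resize(a[0][110:250,170:310],(400,400),interpolation=2),cv2.resize(a[1][140:300,210:370],(400,400),interpolation=2)]
    cv2.imwrite(f"pics/{sys.argv[1]}.png",np.hstack(a))
E
python3 s.py a1
```

```text
time_s: 1.6
ee_pos: [0.4944, 0.047, 0.2439]
tool_rot: [-0.082, 0.997, 0.0, -0.0]
wrist_force: [0.8, 0.1, 0.2]
finger_gap: -0.0001
grip_force: 0.0
1.6 [0.4944 0.047  0.2439] F [0.8 0.1 0.2] gap -5.119915152088074e-05 yaw 99.4
power tip->target, tool cm [ 0.04 -0.19  9.09]
cream tip->target, tool cm [-11.49  -6.61   9.79]
start tip->target, tool cm [ -2.55 -12.99   9.69]
```

View pics/a1.png

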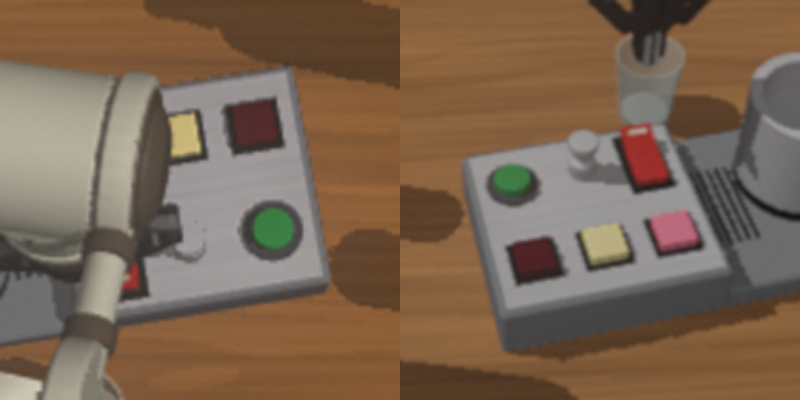

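Left pane: arm above the rocker (stripe end visible). Right pane: the fingertips are behind the rocker from this view, and the tumbler is clear below. I'll descend with a y correction.

```bash
python3 -m jog '[[[0,-0.1,2,0,0,0,0],[0,-0.2,4,0,0,0,0],[0,-0.2,6,0,0,0,0],[0,-0.2,7.2,0,0,0,0],[0,-0.2,7.8,0,0,0,0],[0,-0.2,8,0,0,0,0],[0,-0.2,8,0,0,0,0]]]'; python3 s.py a2
```

```text
time_s: 2.4
ee_pos: [0.4955, 0.0445, 0.1645]
tool_rot: [-0.082, 0.997, -0.0, 0.0]
wrist_force: [0.5, 0.1, 0.0]
finger_gap: -0.0
grip_force: 0.0
2.4 [0.4955 0.0445 0.1645] F [0.5 0.1 0. ] gap -4.9246462875039075e-05 yaw 99.39
power tip->target, tool cm [0.12 0.09 1.15]
cream tip->target, tool cm [-11.42  -6.33   1.86]
start tip->target, tool cm [ -2.47 -12.72   1.75]
```

View pics/a2.png

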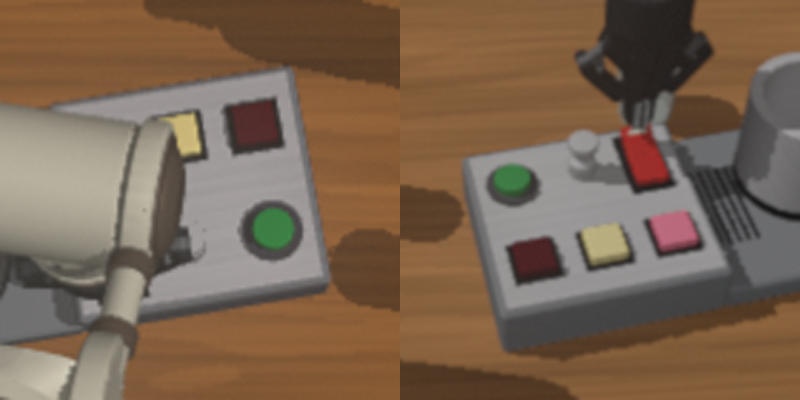

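Fingers sit right above the striped end of the rocker (right pane, about (640,110)), clear of the stopper. Pressing down.

```bash
python3 -m jog '[[[0.1,0.1,0.5,0,0,0,0],[0.1,0.1,0.8,0,0,0,0],[0.1,0.1,1.1,0,0,0,0],[0.1,0.1,1.4,0,0,0,0],[0.1,0.1,1.6,0,0,0,0],[0.1,0.1,1.7,0,0,0,0],[0.1,0.1,1.7,0,0,0,0]]]'; python3 s.py a3
```

```text
time_s: 3.2
ee_pos: [0.494, 0.0451, 0.1467]
tool_rot: [-0.082, 0.997, 0.0, 0.0]
wrist_force: [-0.6, 0.5, 0.8]
finger_gap: -0.0
grip_force: 0.0
3.2 [0.494  0.0451 0.1467] F [-0.6  0.5  0.8] gap -2.515288262507949e-05 yaw 99.36
power tip->target, tool cm [-0.02 -0.01 -0.63]
cream tip->target, tool cm [-11.56  -6.42   0.07]
start tip->target, tool cm [ -2.62 -12.81  -0.03]
```

```bash
python3 -m jog '[[[0,0,0.1,0,0,0,0],[0,0,0.15,0,0,0,0],[0,0,0.2,0,0,0,0],[0,0,0.2,0,0,0,0],[0,0,0.2,0,0,0,0]]]'; python3 s.py
```

```text
time_s: 3.8
ee_pos: [0.4942, 0.0451, 0.1456]
tool_rot: [-0.082, 0.997, -0.0, 0.0]
wrist_force: [-2.8, 0.2, 6.3]
finger_gap: 0.0004
grip_force: 3.1
3.8 [0.4942 0.0451 0.1456] F [-2.8  0.2  6.3] gap 0.00039818974118569416 yaw 99.37
power tip->target, tool cm [ 0.    0.   -0.74]
cream tip->target, tool cm [-11.54  -6.41  -0.04]
start tip->target, tool cm [ -2.6  -12.8   -0.14]
```

```bash
python3 -m jog '[[[0,0,0.1,0,0,0,0],[0,0,0.2,0,0,0,0],[0,0,0.2,0,0,0,0]]]'; python3 -m jog '[[[0,0,-1.5,0,0,0,0],[0,0,-4,0,0,0,0],[-3,-1.5,-5.5,0,0,0,0],[-7,-4,-5.5,0,0,0,0],[-11,-6.2,-5.5,0,0,0,0],[-11.5,-6.4,-5,0,0,0,0],[-11.5,-6.4,-4.5,0,0,0,0]]]'; python3 s.py a4
```

```text
time_s: 4.1
ee_pos: [0.4943, 0.0451, 0.1453]
tool_rot: [-0.082, 0.997, -0.0, -0.0]
wrist_force: [-8.9, 0.4, 19.7]
finger_gap: -0.0
grip_force: 10.4
time_s: 4.8
ee_pos: [0.6184, 0.0003, 0.187]
tool_rot: [-0.081, 0.997, 0.0, -0.0]
wrist_force: [-0.2, -0.1, -0.1]
finger_gap: -0.0002
grip_force: 0.0
4.8 [6.184e-01 3.000e-04 1.870e-01] F [-0.2 -0.1 -0.1] gap -0.00015429915840504187 yaw 99.33
power tip->target, tool cm [11.52  6.43  3.41]
cream tip->target, tool cm [-0.02  0.03  4.1 ]
start tip->target, tool cm [ 8.91 -6.37  4.  ]
```

View pics/a4.png

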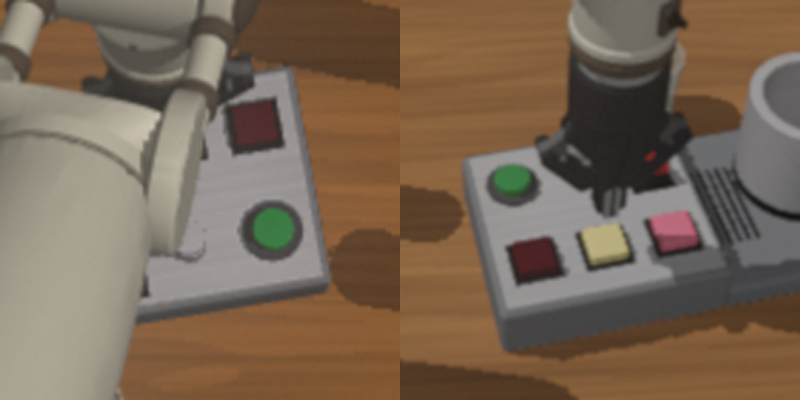

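The rocker hit its hard stop (20 N, tip at its level "on" height). The tip is now above the cream key, with the stopper behind it. Pressing the key.

```bash
python3 -m jog '[[[0,0,1.5,0,0,0,0],[0,0,3,0,0,0,0],[0,0,3.8,0,0,0,0],[0,0,4.2,0,0,0,0],[0,0,4.5,0,0,0,0],[0,0,4.7,0,0,0,0],[0,0,4.8,0,0,0,0],[0,0,4.9,0,0,0,0],[0,0,4.9,0,0,0,0]]]'; python3 s.py
```

```text
time_s: 5.8
ee_pos: [0.6181, 0.0007, 0.1392]
tool_rot: [-0.082, 0.997, -0.0, 0.0]
wrist_force: [-0.5, 1.1, 2.1]
finger_gap: 0.0001
grip_force: 1.1
5.8 [0.6181 0.0007 0.1392] F [-0.5  1.1  2.1] gap 0.00011477881234026689 yaw 99.36
power tip->target, tool cm [11.51  6.4  -1.39]
cream tip->target, tool cm [-0.03 -0.01 -0.68]
start tip->target, tool cm [ 8.91 -6.4  -0.79]
```

```bash
python3 -m jog '[[[0,0,0.1,0,0,0,0],[0,0,0.2,0,0,0,0],[0,0,0.3,0,0,0,0],[0,0,0.3,0,0,0,0]]]'; python3 s.py
```

```text
time_s: 6.2
ee_pos: [0.6183, 0.0006, 0.1385]
tool_rot: [-0.082, 0.997, -0.0, 0.0]
wrist_force: [-7.0, 1.8, 16.8]
finger_gap: 0.0004
grip_force: 8.3
6.2 [6.183e-01 6.000e-04 1.385e-01] F [-7.   1.8 16.8] gap 0.00043337024915962233 yaw 99.38
power tip->target, tool cm [11.52  6.41 -1.46]
cream tip->target, tool cm [-0.02 -0.   -0.75]
start tip->target, tool cm [ 8.92 -6.39 -0.85]
```

```bash
python3 -m jog '[[[0,0,-2,0,0,0,0],[0,0,-5,0,0,0,0],[2,-2,-6.5,0,0,0,0],[5.5,-4.5,-6.5,0,0,0,0],[8.9,-6.4,-6.5,0,0,0,0],[8.9,-6.4,-5,0,0,0,0],[8.9,-6.4,-5,0,0,0,0]]]'; python3 s.py a5
```

```text
time_s: 6.9
ee_pos: [0.5391, -0.077, 0.1839]
tool_rot: [-0.081, 0.997, 0.001, -0.001]
wrist_force: [-0.0, 0.2, 0.0]
finger_gap: 0.0
grip_force: 0.0
6.9 [ 0.5391 -0.077   0.1839] F [-0.   0.2  0. ] gap 6.087204848309558e-06 yaw 99.27
power tip->target, tool cm [ 2.44 12.76  3.12]
cream tip->target, tool cm [-9.11  6.36  3.78]
start tip->target, tool cm [-0.18 -0.04  3.69]
```

View pics/a5.png

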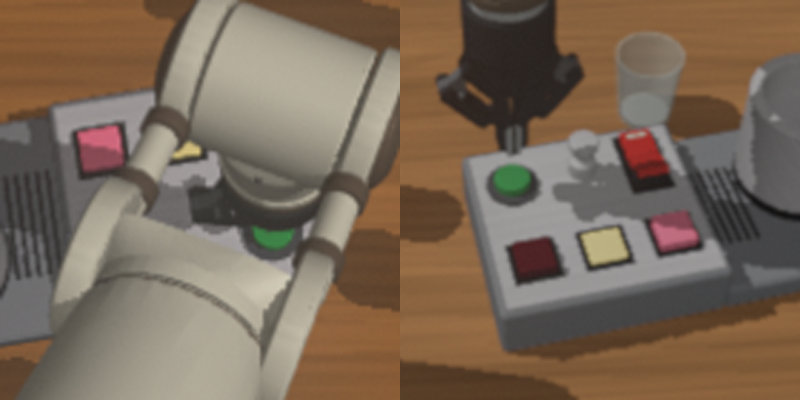

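The rocker has flipped (back half now raised) and the cream key is flush with its frame. The pink and dark red keys are up, and the stopper and tumbler are untouched. The tip is over the green button.

```bash
python3 -m jog '[[[-0.1,0,1.5,0,0,0,0],[-0.1,0,3,0,0,0,0],[-0.1,0,3.7,0,0,0,0],[-0.1,0,4.1,0,0,0,0],[-0.1,0,4.4,0,0,0,0],[-0.1,0,4.6,0,0,0,0],[-0.1,0,4.7,0,0,0,0],[-0.1,0,4.7,0,0,0,0],[-0.1,0,4.7,0,0,0,0]]]'; python3 s.py
```

```text
time_s: 7.9
ee_pos: [0.5416, -0.0767, 0.1397]
tool_rot: [-0.082, 0.997, 0.0, 0.0]
wrist_force: [-2.3, 1.8, 5.7]
finger_gap: 0.0003
grip_force: 2.7
7.9 [ 0.5416 -0.0767  0.1397] F [-2.3  1.8  5.7] gap 0.00033369330576752207 yaw 99.37
power tip->target, tool cm [ 2.7  12.79 -1.34]
cream tip->target, tool cm [-8.84  6.38 -0.63]
start tip->target, tool cm [ 0.1  -0.01 -0.73]
```

```bash
python3 -m jog '[[[0,0,0.1,0,0,0,0],[0,0,0.2,0,0,0,0],[0,0,0.3,0,0,0,0],[0,0,0.3,0,0,0,0],[0,0,0.3,0,0,0,0]]]'; python3 -m jog '[[[0,0,-2,0,0,0,0],[0,0,-5,0,0,0,0],[0,0,-9,0,0,0,0],[0,0,-13,0,0,0,0],[3,0,-16,0,0,0,0],[7,0,-16,0,0,0,0],[11,0,-16,0,0,0,0],[11,0,-16,0,0,0,0],[11,0,-16,0,0,0,0],[11,0,-16,0,0,0,0]]]'; python3 s.py a6
```

```text
time_s: 8.4
ee_pos: [0.5418, -0.0768, 0.1393]
tool_rot: [-0.082, 0.997, -0.0, -0.0]
wrist_force: [-11.3, 4.4, 24.3]
finger_gap: 0.0003
grip_force: 12.3
time_s: 9.4
ee_pos: [0.4338, -0.095, 0.2965]
tool_rot: [-0.082, 0.997, -0.0, 0.001]
wrist_force: [-0.2, -0.2, -0.3]
finger_gap: -0.0004
grip_force: 0.0
9.4 [ 0.4338 -0.095   0.2965] F [-0.2 -0.2 -0.3] gap -0.0004213072227656006 yaw 99.37
power tip->target, tool cm [-8.2  12.86 14.35]
cream tip->target, tool cm [-19.74   6.45  15.07]
start tip->target, tool cm [-10.8    0.06  14.96]
```

View pics/a6.png

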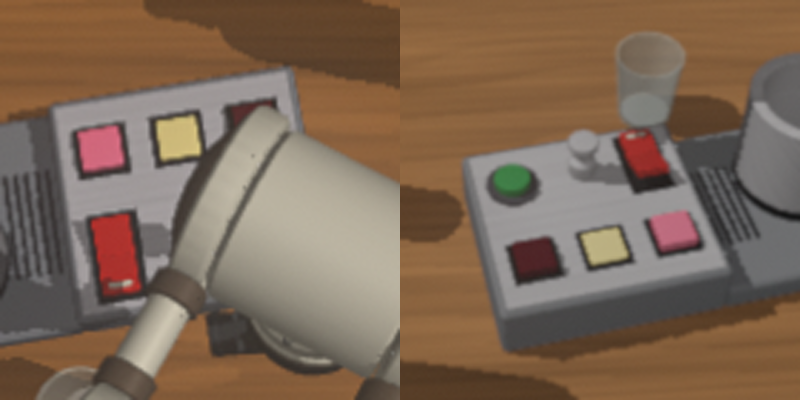

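The rocker is on, cream is down, green is back out, and the other keys and loose items look unchanged. The arm is clear.

```bash
python3 -c "
from rig import *
print(hand_in())"
```

```text
the job is handed in; nothing more can be done
None
```

I handed the job in at about 9.5 s: the rocker is on, the cream key is down, the start button was pressed fully in and came back up, and the other keys and loose items look untouched in the last pictures; no verdict was returned.

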